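Wind the chart recorder and shut its cover

TASK

Wind up the packing room's clockwork chart recorder: turn its key clockwise (seen from above), taking a fresh hold as often as needed, until it comes up against its firm stop and the ratchet holds it there. Then press the hinged chart cover down until its catch snaps and holds it fully shut; leave the things that lie around the recorder where they are.

Things in the scene. Friction and masses are not known exactly. Their poses are not given: they have to be found in the camera images.
- recorder: Grey metal chart recorder, fixed to the table. Case 120 (x) x 210 (y) x 50 mm high on a foot plate 160 x 236 x 6. Origin: centre of the underside. The key stands on the deck (z 50 mm) at x 0, y -60 mm; the chart bay and its cover fill y 0 to +98. A catch housing 40 x 10 mm, 15 mm above the deck, stands at y -16. A raised arrow shows the winding direction.
- key_grip (a point): Middle of the two-lobed wing of the steel winding key, on its vertical axis, 78 mm above the table; turns with the key. The wing is 46 mm long along its own x, 9 mm thick along its y, from 16 to 41 mm above the deck, on a stem 13 mm thick. Below it a brass ratchet wheel 60 mm across, top 6.5 mm above the deck.
- wind_key (a joint): Turn of the key in rad, growing clockwise from above (winding); 0 = run down, firm stop at 5.25 = fully wound. A spring pulls it back (0.05 Nm at 0, 0.17 Nm at the stop); let go, it is caught by the ratchet (20 teeth, 0.314 rad) within one tooth. A tooth has just caught at the stop, so there it falls back at most about 0.2 rad.
- chart_cover (a joint): Opening of the chart cover in rad: 0 = shut, 1.9 = fully open, leaning back away from the key. A light spring (0.1 Nm at shut) lifts it again to about 1 rad unless the catch has snapped over its edge; the snap takes about 5 to 12 N at the free edge.
- cover_edge (a point): Middle of the free edge of the chart cover, on its outer (upper) face. The cover is a framed window 110 mm wide (along the recorder's x), 98 mm from hinge to free edge, 6 mm thick.
- cover_hinge (a point): Middle of the cover's hinge line, which runs along the recorder's x at its y +98 mm, 56 mm above the table; fixed, axes as the recorder's. Shut, the cover lies from here towards the recorder's -y, its upper face 59 mm above the table.
- marker: Marker pen with a red cap, 15 x 132 x 17 mm, lying in front of the recorder; leave alone. Origin: centre of the underside.
- cutter: Yellow box cutter, 22 x 161 x 20 mm, lying behind the recorder; leave alone. Origin: centre of the underside.
- labels: Roll of labels, 66 mm across, 36 mm high, lying flat to the right of the recorder; leave alone. Origin: centre of the underside.
- stamp: Date stamp standing upright, 32 x 44 x 92 mm, brown handle up, to the front right of the recorder; leave alone. Origin: centre of the underside.

How it is judged:
On the way, in this order (a step that is already met when the one before it is completed fails the run):
1. the key is wound to its stop (within 0.3 rad) while the cover is still open (value of joint wind_key above 4.95 rad and value of joint chart_cover above 0.3 rad), for 0.2 s.
2. the cover is pressed shut, caught (value of joint chart_cover below 0.025 rad), for 0.2 s.
At the end, for the whole second after the job is handed in: The key, let go, is held by its ratchet within 0.3 rad of its stop, and the cover, let go, is held shut by its catch (within 0.025 rad, about 2.5 mm at its free edge); both at rest (value of joint wind_key above 4.95 rad and value of joint chart_cover below 0.025 rad and velocity of joint each of wind_key, chart_cover below 0.1 rad/s); the robot touches nothing.
It fails at once if the marker, box cutter, label roll or date stamp is pushed more than 25 mm from its place, or the stamp is knocked over (distance of any of marker, cutter, labels, stamp from where it was at the start of the episode above 0.025 m or angle between stamp's own z axis and vertical above 0.5 rad).
It also fails if it takes over 72 s, if anything falls off the work surface, if the arm or the gripper's body presses on something with over 40 N, if the wrist force passes 120 N, or if a joint passes its speed limit or range.

ROBOT

A 6-joint arm with a two-finger parallel gripper is mounted at the origin on a cart in front of the work surface, level with it; the furniture and walls round the work are solid. World frame = base frame: x ahead of the robot, y to its left, z up, the work surface at z = 0. Lengths are in m, angles in rad, forces in N, time in s.
With the tool pointing down it reaches from about 0.35 to 0.85 m from the base axis. Payload 8.1 kg.
Tool frame: the origin (TCP) lies at the very end of the fingers, on their centre line; the grasp point (between the pads) lies 19 mm behind it; z points along the fingers, y is the line along which they close (so a half turn about z gives the same grasp; the last joint's range is limited). The gripper opens to 85 mm and grips with 20 to 120 N. Pads are 22 mm wide; open, the fingers measure 114 mm over their backs; the gripper's body (76 mm by 85 mm) begins 54 mm behind the grasp point. The pads swing forward as they close: fully open they stand 13 mm farther back than shut.
Start: joints at [-1.285, 0.13, 1.488, -0, 1.523, -0.085], TCP at [0.217, -0.559, 0.209] pointing down, gripper open.
Joint ranges: [-2.96, 2.96], [-0.89, 2.26], [0.02, 2.5], [-1.34, 4.48], [0, 2.73], [-2.66, 2.66]. Speed limits (rad/s): [2.39, 2.39, 2.79, 3.14, 3.14, 3.14].

INTERFACE

Orientations are given as a unit quaternion [x, y, z, w].
In Python, from cell import env gives the robot as it stands.
- The arm moves only by the tool step_arm, never from a script. Its argument "rows" is a list of rows, each a list of 3 entries, a list of its own where there are three numbers: the shift along the world's x, y, z in cm, then the turn, a rotation vector about the world's x, y, z in rad, then the opening, from 0 (shut) to 1 (fully open). In form: [[[tx, ty, tz], [wx, wy, wz], fingers], ...]. A call has 1 to 20 rows; each row shifts and turns the commanded pose from where the row before left it; what a row does not reach is not made up. A row lasts 1/8 s, in which the tool goes at most 62.5 mm and 10.7 degrees, less where a joint would pass 70% of its speed; a pose out of reach is approached as far as the arm can. A call is refused whole if a number of a shift passes 6.25 or a number of a turn 0.188, either way. A call with a gripper value outside its range is refused whole. The fingers move at their own pace and stop on an object; the grip force is fixed at half the most. Time passes only in rows, so rows that do not move let the fingers close. It gives the time, the measured TCP pose, the force, the opening and the grip force at its end, in the units of the state.
- env.get_state(): the state, without advancing time (a new reading comes with each control period).
- env.camera(name): name is "side" or "top" or "wrist"; returns (picture, depth): 400x640x3 uint8, blue, green, red; 400x640 float32, m along the optical axis (not along the pixel's ray), 0 where there is no reading.
- env.camera_info(name): a dict with "intrinsics" (3x3 intrinsics, pixels), "extrinsics" (4x4, takes a point from camera to world coordinates); the wrist camera has in their place "T_tool_cam" (4x4, takes a point from camera to tool coordinates, whose origin is the TCP and whose axes are the flange's). Camera axes: x right, y down, z forward; pixel columns grow to the right and rows downward; lengths in m; the calibration is good to about 2 mm. A picture is of the moment at which its call begins: read the wrist's pose just before it. camera_info takes no time and is no camera call.
- env.job_done(): hands the job in; it is judged then, once.
The state is a dict: "clock": time; "q": joint angles; "dq": joint speeds; "joint_efforts": joint torques, N m; "tool_pos": TCP position; "eef_rot": TCP orientation; "force": force on the tool from outside, world axes, zero at the start; "ft_torque": the same for the moment, N m; "gripper_width": finger opening in m; "gripper_force": force on a finger pad.
Only numpy, scipy, OpenCV 4.12 (cv2) and the standard library are available. Lean on these libraries where they do the work, as an engineer would, in place of code of your own. Each camera call takes 0.05 s, during which the arm holds its last target. There are 200 camera calls.

## Working session

There is one attempt and no reset: what is moved stays moved. The work goes in short steps, Python scripts to look and compute and a tool call to move; the robot and the scene stay as the last step left them, time stands still between calls to the robot, and variables do not carry over. Pictures are saved under pics/ and viewed, at most 10 in all, crops included, and the job is handed in when it is done.

Besides the shell and the picture viewer there is one more tool, called as name(argument=value, ...) on one line, values as JSON. step_arm: Moves the arm, as the interface text tells. Its arguments: {"type":"object","properties":{"rows":{"type":"array"}},"required":["rows"]}

```bash
mkdir -p pics
cat > h.py <<'E'
from cell import env
import numpy as np, cv2
from scipy.spatial.transform import Rotation as R
def cam(n):
    s=env.get_state(); im,d=env.camera(n); i=env.camera_info(n)
    K=np.array(i["intrinsics"])
    if n=="wrist":
        T=np.eye(4);T[:3,:3]=R.from_quat(s["eef_rot"]).as_matrix();T[:3,3]=s["tool_pos"];T=T@np.array(i["T_tool_cam"])
    else: T=np.array(i["extrinsics"])
    v,u=np.mgrid[:400,:640]
    P=np.stack([(u-K[0,2])/K[0,0]*d,(v-K[1,2])/K[1,1]*d,d,np.ones_like(d)],-1)@T.T
    P=P[...,:3]; P[d==0]=np.nan
    return im,P,K,T
E
python3 - <<'E'
from h import *
for n in("top","side"):
    im,P,K,T=cam(n); cv2.imwrite(f"pics/{n}0.png",im); np.save(f"{n}0.npy",P); print(n,T.round(3).tolist())
s=env.get_state();print(s["clock"],s["eef_rot"],s["gripper_width"],s["force"])
E
```

```text
top [[-0.019, -0.993, 0.117, 0.417], [-1.0, 0.021, 0.019, -0.035], [-0.021, -0.116, -0.993, 0.943], [0.0, 0.0, 0.0, 1.0]]
side [[-0.978, -0.076, 0.195, 0.371], [-0.209, 0.43, -0.878, 0.747], [-0.017, -0.899, -0.437, 0.438], [0.0, 0.0, 0.0, 1.0]]
0.1 [ 9.82865846e-01  1.84320499e-01 -9.12631310e-05 -8.21391946e-04] 0.0855140698513431 [-0.33928649  0.38988123  0.22534603]
```

View pics/top0.png

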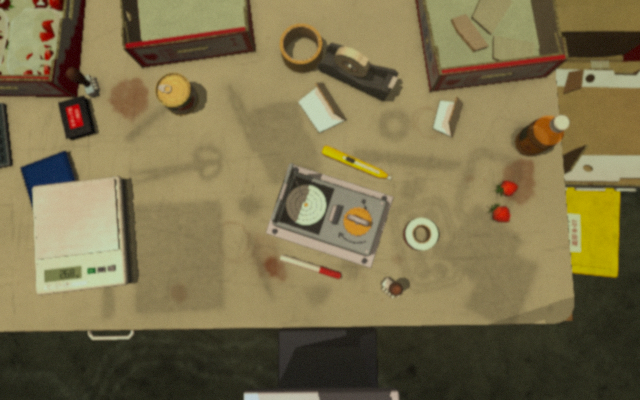

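View pics/side0.png

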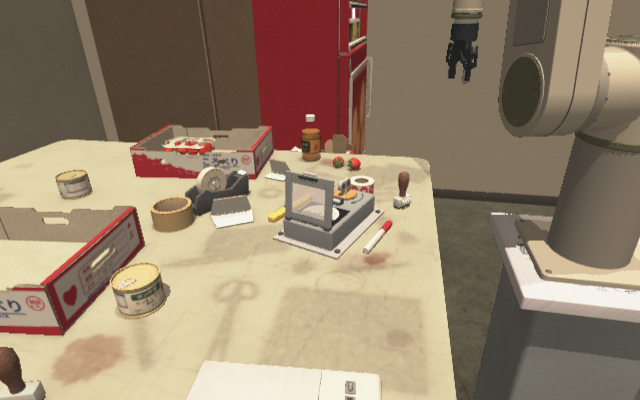

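The top view shows the recorder around (330,215), with the key at (358,221), the chart bay at (307,205) and the cover standing up near x≈280. The stamp is at (391,287), the roll at (421,234), the marker at (312,267) and the cutter at (355,162). The side view confirms the cover is open and near upright.

Run:
```python
from h import *
P=np.load("top0.npy"); im=cv2.imread("pics/top0.png")
sub=P[155:275,255:400].reshape(-1,3); uv=np.mgrid[155:275,255:400].reshape(2,-1).T[:,::-1]
z=sub[:,2]; print("table z",np.nanmedian(P[290:310,250:330,2]))
m=(z>.003)&(z<.012); print("foot/n",m.sum())
deck=(z>.044)&(z<.056)
pts=sub[(z>.003)&(z<.056)&(uv[:,1]<268)&(uv[:,0]>262)&(uv[:,0]<396)]
print(cv2.minAreaRect(pts[:,:2].astype(np.float32)*1000), "deck",cv2.minAreaRect(sub[deck][:,:2].astype(np.float32)*1000),deck.sum())
k=(z>.07)&(z<.1)&(uv[:,0]>335)&(uv[:,0]<380)
kp=sub[k];print("key",k.sum(),kp.mean(0),cv2.minAreaRect(kp[:,:2].astype(np.float32)*1000),np.nanmax(kp[:,2]))
w,v=np.linalg.eigh(np.cov(kp[:,:2].T));print(v[:,1],w)
c=(z>.1); print("cover",c.sum(),sub[c].mean(0) , sub[c][:,2].max(), cv2.minAreaRect(sub[c][:,:2].astype(np.float32)*1000))
# corners of foot plate by 4 pixels
for n,(u0,v0,u1,v1) in dict(marker=(280,255,342,280),cutter=(320,143,392,182),roll=(402,214,440,252),stamp=(378,272,408,300)).items():
    q=P[v0:v1,u0:u1].reshape(-1,3); q=q[q[:,2]>.006]; print(n,q[:,:2].min(0),q[:,:2].max(0),q[:,2].max(),q.mean(0))
S=np.load("side0.npy").reshape(-1,3)
c=(S[:,2]>.068)&(abs(S[:,0]-.43)<.12)&(abs(S[:,1]-.03)<.1)
q=S[c]; print("side cover",c.sum(), q.min(0),q.max(0))
cv2.imwrite("pics/top0c.png",cv2.resize(im[140:310,250:450],None,fx=3.5,fy=3.5,interpolation=cv2.INTER_CUBIC))
s=cv2.imread("pics/side0.png");cv2.imwrite("pics/side0c.png",cv2.resize(s[160:260,260:420],None,fx=5,fy=5,interpolation=cv2.INTER_CUBIC))
```

```text
table z 0.0007003165461225702
foot/n 2803
((524.6801147460938, -24.448959350585938), (286.23687744140625, 242.48826599121094), 88.66070556640625) deck ((514.65869140625, -25.580398559570312), (208.6570587158203, 120.11138916015625), 70.48736572265625) 5044
key 125 [ 0.49385271 -0.08142655  0.08852199] ((494.50164794921875, -81.61994934082031), (45.3723030090332, 9.375951766967773), 66.39717864990234) 0.09517697895748212
[0.39411903 0.9190594 ] [8.19895318e-06 1.65204367e-04]
cover 286 [0.54189663 0.05896659 0.14989635] 0.16250171691862625 ((543.920654296875, 58.33311462402344), (10.263176918029785, 109.6854476928711), 70.02169799804688)
marker [ 0.38098968 -0.04830738] [0.43107967 0.0801389 ] 0.021245053466913855 [0.40624725 0.01419    0.01394424]
cutter [ 0.5798981  -0.15967788] [ 0.66395212 -0.0070344 ] 0.05201432346722079 [ 0.62222968 -0.07468398  0.01423329]
roll [ 0.43523121 -0.24589984] [ 0.50097234 -0.17985993] 0.041344455435272986 [ 0.46777003 -0.21186723  0.03371515]
stamp [ 0.33874769 -0.17034744] [ 0.38728964 -0.1289389 ] 0.09565040683146664 [ 0.36133691 -0.14517056  0.05765866]
side cover 1248 [ 0.49045558 -0.069769    0.06807701] [0.54995018 0.08908217 0.15875757]
```

View pics/top0c.png

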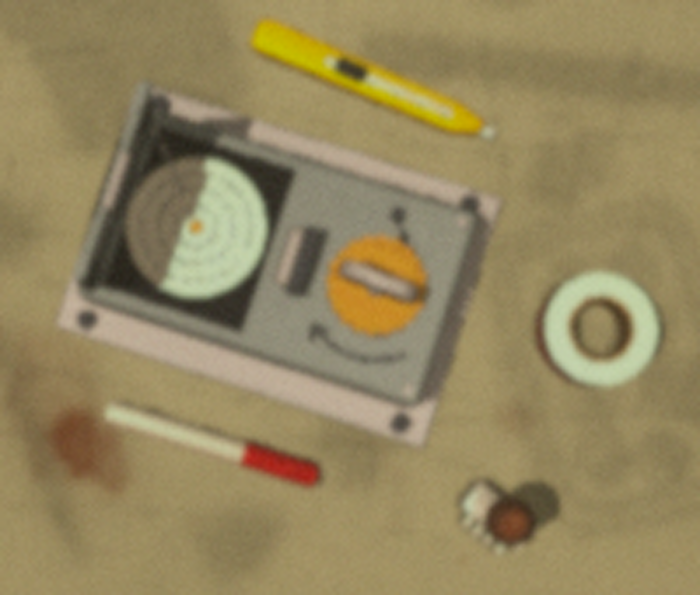

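Every measurement agrees:
- **Recorder:** centre (0.515,-0.026), yaw -19.5°.
- **Key:** (0.4945,-0.082), with the wing along 66.5°.
- **Cover:** roughly upright.

Next I move above the key, with tool x along the wing.

step_arm(rows=[[[2.31, 3.98, 0.2], [0, 0, 0.066], 0.4], [[2.31, 3.98, 0.2], [0, 0, 0.066], 0.4], [[2.31, 3.98, 0.2], [0, 0, 0.066], 0.4], [[2.31, 3.98, 0.2], [0, 0, 0.066], 0.4], [[2.31, 3.98, 0.2], [0, 0, 0.066], 0.4], [[2.31, 3.98, 0.2], [0, 0, 0.066], 0.4], [[2.31, 3.98, 0.2], [0, 0, 0.066], 0.4], [[2.31, 3.98, 0.2], [0, 0, 0.066], 0.4], [[2.31, 3.98, 0.2], [0, 0, 0.066], 0.4], [[2.31, 3.98, 0.2], [0, 0, 0.066], 0.4], [[2.31, 3.98, 0.2], [0, 0, 0.066], 0.4], [[2.31, 3.98, 0], [0, 0, 0.066], 0.4], [[0, 0, 0], [0, 0, 0], 0.4]])

```text
clock: 1.72
tool_pos: [0.4953, -0.0789, 0.2304]
eef_rot: [0.834, 0.551, -0.0, -0.001]
force: [0.3, -0.9, -0.7]
gripper_width: 0.0339
gripper_force: 0.0
```

```bash
cat >> h.py <<'E'
def st():
    s=env.get_state();M=R.from_quat(s["eef_rot"]).as_matrix()
    print("t",s["clock"],"p",np.round(s["tool_pos"],4),"yawx",round(float(np.arctan2(M[1,0],M[0,0])),3),"tz",M[:,2].round(3),"q",np.round(s["q"],3),"F",np.round(s["force"],1),"Tq",np.round(s["ft_torque"],2),"w",round(s["gripper_width"],4),s["gripper_force"])
def key():
    im,P,K,T=cam("wrist"); q=P.reshape(-1,3); m=(q[:,2]>.08)&(q[:,2]<.1)&(np.hypot(q[:,0]-.4945,q[:,1]+.082)<.035); q=q[m]
    print("key",m.sum()); 
    if m.sum()>20: w,v=np.linalg.eigh(np.cov(q[:,:2].T)); r=cv2.minAreaRect(q[:,:2].astype(np.float32)*1000);print(q.mean(0).round(4),"dir",np.arctan2(v[1,1],v[0,1])%np.pi,r,np.median(q[:,2]))
    return im,P
E
python3 - <<'E'
from h import *
st(); im,P=key(); cv2.imwrite("pics/w1.png",im)
E
```

```text
t 1.725 p [ 0.4953 -0.0789  0.2304] yawx 1.168 tz [-0.001  0.001 -1.   ] q [-2.610e-01 -1.460e-01  1.724e+00  1.000e-03  1.564e+00  1.420e-01] F [ 0.3 -0.9 -0.7] Tq [ 0.05 -0.01 -0.05] w 0.0339 0.0
key 373
[ 0.4958 -0.0797  0.0876] dir 1.1639696190444409 ((495.2566223144531, -81.20272827148438), (44.655914306640625, 8.362658500671387), 66.86077117919922) 0.08817173715362564
```

View pics/w1.png

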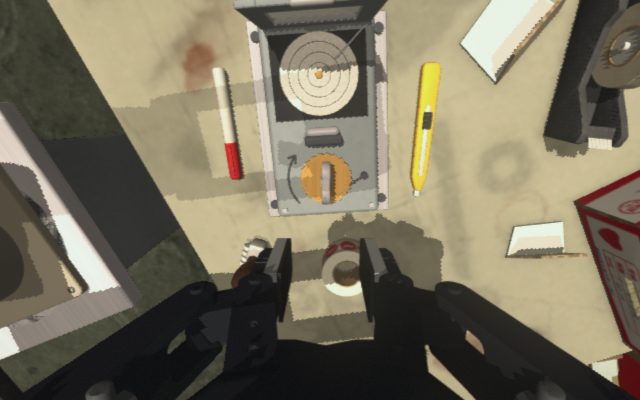

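The wrist view shows the key at (325,180), with the wing aligned to tool x and nothing in the way. The refined key centre is (0.495,-0.0815). Descending 16.3 cm.

step_arm(rows=[[[0, -0.25, -2.5], [0, 0, 0], 0.4], [[0, 0, -3], [0, 0, 0], 0.4], [[0, 0, -3], [0, 0, 0], 0.4], [[0, 0, -3], [0, 0, 0], 0.4], [[0, 0, -2], [0, 0, 0], 0.4], [[0, 0, -1.5], [0, 0, 0], 0.4], [[0, 0, -1.3], [0, 0, 0], 0.4], [[0, 0, 0], [0, 0, 0], 0.4], [[0, 0, 0], [0, 0, 0], 0.4]])

```text
clock: 2.9
tool_pos: [0.4952, -0.0844, 0.0687]
eef_rot: [0.836, 0.549, 0.0, 0.0]
force: [-0.0, -0.6, 0.5]
gripper_width: 0.0341
gripper_force: 0.0
```

```bash
python3 -c "
from h import *
st()"
```

```text
t 2.9 p [ 0.4952 -0.0844  0.0687] yawx 1.163 tz [ 0.001 -0.    -1.   ] q [-0.271 -0.02   1.908 -0.     1.252  0.137] F [-0.  -0.6  0.5] Tq [-0.04 -0.07  0.03] w 0.0341 0.0
```

step_arm(rows=[[[0, 0.27, -0.2], [0, 0, 0], 0.4], [[0, 0, 0], [0, 0, 0], 0.0], [[0, 0, 0], [0, 0, 0], 0.0], [[0, 0, 0], [0, 0, 0], 0.0], [[0, 0, 0], [0, 0, 0], 0.0], [[0, 0, 0], [0, 0, -0.1], 0.0], [[0, 0, 0], [0, 0, -0.1], 0.0], [[0, 0, 0], [0, 0, -0.1], 0.0], [[0, 0, 0], [0, 0, 0], 0.0]])

```text
clock: 4.03
tool_pos: [0.4946, -0.0812, 0.0664]
eef_rot: [0.909, 0.418, 0.0, -0.0]
force: [-3.2, 1.8, 4.5]
gripper_width: 0.0054
gripper_force: 59.0
```

```bash
python3 -c "
from h import *
st()"
```

```text
t 4.025 p [ 0.4946 -0.0812  0.0664] yawx 0.862 tz [-0.  0. -1.] q [-0.265 -0.018  1.911  0.     1.249  0.444] F [-3.2  1.8  4.5] Tq [0.36 0.57 0.03] w 0.0054 59.02156390249729
```

step_arm(rows=[[[0, 0, 0], [0, 0, -0.14], 0.0], [[0, 0, 0], [0, 0, -0.14], 0.0], [[0, 0, 0], [0, 0, -0.14], 0.0], [[0, 0, 0], [0, 0, -0.14], 0.0], [[0, 0, 0], [0, 0, -0.14], 0.0], [[0, 0, 0], [0, 0, -0.14], 0.0], [[0, 0, 0], [0, 0, -0.14], 0.0], [[0, 0, 0], [0, 0, 0], 0.0]])

```text
clock: 5.03
tool_pos: [0.4947, -0.0813, 0.0664]
eef_rot: [0.998, -0.06, 0.0, -0.0]
force: [-2.8, 0.8, 6.0]
gripper_width: 0.0053
gripper_force: 59.0
```

Run:
```python
from h import *
st(); im,P=key(); cv2.imwrite("pics/w2.png",im)
```

```text
t 5.025 p [ 0.4947 -0.0813  0.0664] yawx -0.119 tz [ 0.  0. -1.] q [-0.265 -0.018  1.911  0.     1.249  1.425] F [-2.8  0.8  6. ] Tq [0.31 0.5  0.14] w 0.0053 58.97053264081478
key 1438
[ 0.5018 -0.0825  0.0899] dir 3.0399781890519693 ((496.84185791015625, -79.63179016113281), (28.96358871459961, 42.02218246459961), 58.04205322265625) 0.08884828314229586
```

View pics/w2.png

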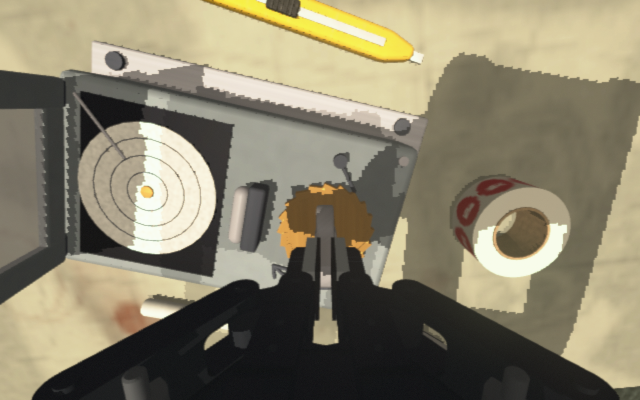

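The wing is firmly between the pads at (325,225) and turns with the tool. Continuing.

step_arm(rows=[[[0, 0, 0], [0, 0, -0.14], 0.0], [[0, 0, 0], [0, 0, -0.14], 0.0], [[0, 0, 0], [0, 0, -0.14], 0.0], [[0, 0, 0], [0, 0, -0.14], 0.0], [[0, 0, 0], [0, 0, -0.14], 0.0], [[0, 0, 0], [0, 0, -0.14], 0.0], [[0, 0, 0], [0, 0, -0.14], 0.0], [[0, 0, 0], [0, 0, -0.14], 0.0], [[0, 0, 0], [0, 0, 0], 0.0]])

```text
clock: 6.2
tool_pos: [0.4946, -0.0815, 0.0664]
eef_rot: [0.814, -0.581, -0.0, 0.0]
force: [-2.6, 1.0, 5.2]
gripper_width: 0.0054
gripper_force: 59.1
```

```bash
python3 -c "
from h import *
st()"
```

```text
t 6.2 p [ 0.4946 -0.0815  0.0664] yawx -1.239 tz [-0. -0. -1.] q [-0.265 -0.018  1.911 -0.     1.249  2.545] F [-2.6  1.   5.2] Tq [0.18 0.62 0.07] w 0.0054 59.09160576760769
```

step_arm(rows=[[[0, 0, 0], [0, 0, 0], 0.4], [[0, 0, 0], [0, 0, 0], 0.4], [[0, 0, 0], [0, 0, 0], 0.4], [[0, 0, 3], [0, 0, 0], 0.4], [[0, 0, 4], [0, 0, 0], 0.4], [[0, 0, 3], [0, 0, 0.18], 0.4], [[0, 0, 0], [0, 0, 0.18], 0.4], [[0, 0, 0], [0, 0, 0.18], 0.4], [[0, 0, 0], [0, 0, 0.18], 0.4], [[0, 0, 0], [0, 0, 0.18], 0.4], [[0, 0, 0], [0, 0, 0.18], 0.4], [[0, 0, 0], [0, 0, 0.18], 0.4], [[0, 0, 0], [0, 0, 0.18], 0.4], [[0, 0, 0], [0, 0, 0.18], 0.4], [[0, 0, 0], [0, 0, 0.18], 0.4], [[0, 0, 0], [0, 0, 0.18], 0.4], [[0, 0, 0], [0, 0, 0.18], 0.4], [[0, 0, 0], [0, 0, 0.18], 0.4], [[0, 0, 0], [0, 0, 0.18], 0.4], [[0, 0, 0], [0, 0, 0.18], 0.4]])

```text
clock: 8.7
tool_pos: [0.4947, -0.0814, 0.1659]
eef_rot: [0.742, 0.67, 0.0, 0.0]
force: [0.3, 0.1, 0.0]
gripper_width: 0.0342
gripper_force: 0.0
```

step_arm(rows=[[[0, 0, 0], [0, 0, 0.18], 0.4], [[0, 0, 0], [0, 0, 0.18], 0.4], [[0, 0, 0], [0, 0, 0], 0.4]])

```text
clock: 9.07
tool_pos: [0.4946, -0.0814, 0.1659]
eef_rot: [0.613, 0.79, -0.0, -0.0]
force: [0.5, 0.4, -0.4]
gripper_width: 0.034
gripper_force: 0.0
```

Run:
```python
from h import *
st(); im,P=key()
cv2.imwrite("pics/w3.png",im)
```

```text
t 9.075 p [ 0.4946 -0.0814  0.1659] yawx 1.822 tz [-0. -0. -1.] q [-0.265 -0.115  1.814 -0.     1.443 -0.516] F [ 0.5  0.4 -0.4] Tq [0.01 0.01 0.03] w 0.034 0.0
key 583
[ 0.4939 -0.0793  0.0875] dir 2.1220438608542547 ((494.7220458984375, -81.04839324951172), (9.201454162597656, 44.7668571472168), 31.36932373046875) 0.0881673419958483
```

View pics/w3.png

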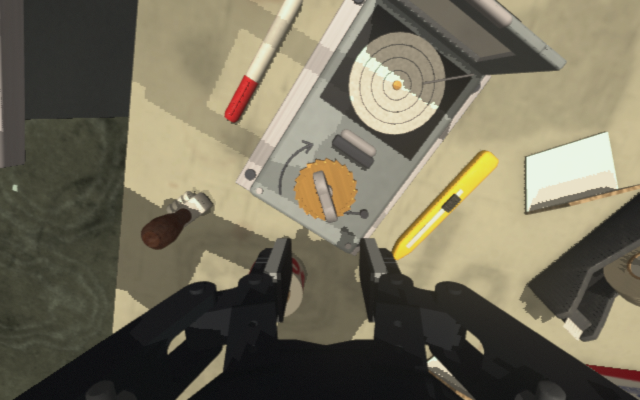

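The wing is at (323,197), direction 2.12 rad, so the ratchet let it fall back 0.21 rad. Aligning, going down and regripping.

step_arm(rows=[[[0, 0, -2], [0, 0, 0.15], 0.4], [[0, 0, -2], [0, 0, 0.145], 0.4], [[0, 0, -2], [0, 0, 0], 0.4], [[0, 0, -2], [0, 0, 0], 0.4], [[0, 0, -2], [0, 0, 0], 0.4], [[0, 0, 0], [0, 0, 0], 0.4], [[0, 0, 0], [0, 0, 0], 0.0], [[0, 0, 0], [0, 0, 0], 0.0], [[0, 0, 0], [0, 0, 0], 0.0], [[0, 0, 0], [0, 0, 0], 0.0], [[0, 0, 0], [0, 0, -0.14], 0.0], [[0, 0, 0], [0, 0, -0.14], 0.0], [[0, 0, 0], [0, 0, -0.14], 0.0], [[0, 0, 0], [0, 0, -0.14], 0.0], [[0, 0, 0], [0, 0, -0.14], 0.0], [[0, 0, 0], [0, 0, -0.14], 0.0], [[0, 0, 0], [0, 0, -0.14], 0.0], [[0, 0, 0], [0, 0, 0], 0.0]])

```text
clock: 11.38
tool_pos: [0.4971, -0.0817, 0.0683]
eef_rot: [0.843, 0.538, 0.002, 0.002]
force: [1.2, 0.3, 7.1]
gripper_width: 0.0001
gripper_force: 3.5
```

```bash
python3 -c "
from h import *
st()"
```

```text
t 11.375 p [ 0.4971 -0.0817  0.0683] yawx 1.135 tz [ 0.005 -0.001 -1.   ] q [-2.650e-01 -2.000e-02  1.909e+00  1.000e-03  1.247e+00  1.700e-01] F [1.2 0.3 7.1] Tq [ 0.06 -0.22  0.01] w 0.0001 3.485640361905098
```

The fingers read fully shut, so the hold was lost. I'll lift and look.

step_arm(rows=[[[0, 0, 0], [0, 0, 0], 0.4], [[0, 0, 0], [0, 0, 0], 0.4], [[0, 0, 0], [0, 0, 0], 0.4], [[0, 0, 3], [0, 0, 0], 0.4], [[0, 0, 4], [0, 0, 0], 0.4], [[0, 0, 3], [0, 0, 0], 0.4], [[0, 0, 0], [0, 0, 0], 0.4]])

```text
clock: 12.25
tool_pos: [0.4964, -0.0818, 0.1688]
eef_rot: [0.843, 0.539, 0.002, 0.002]
force: [-0.4, 0.7, 0.9]
gripper_width: 0.0343
gripper_force: 0.0
```

Run:
```python
from h import *
st(); im,P=key()
cv2.imwrite("pics/w4.png",im)
```

```text
t 12.25 p [ 0.4964 -0.0818  0.1688] yawx 1.138 tz [ 0.005 -0.001 -1.   ] q [-0.265 -0.117  1.811  0.     1.443  0.168] F [-0.4  0.7  0.9] Tq [ 0.02  0.01 -0.  ] w 0.0343 0.0
key 620
[ 0.495  -0.0802  0.0872] dir 2.126950552682394 ((494.79541015625, -81.67776489257812), (9.6526460647583, 44.531192779541016), 31.32461929321289) 0.08804621524487531
```

View pics/w4.png

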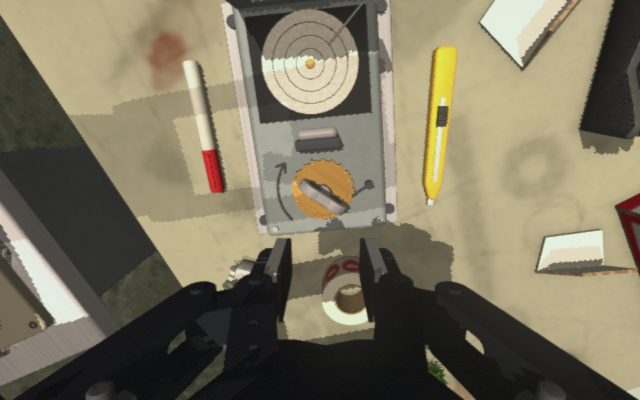

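The key is still at 2.12 rad, seen at (323,195). The hold slipped because it was shallow. I'll regrip with the grasp point at the wing's middle (TCP z 0.060).

step_arm(rows=[[[-0.15, 0, 0], [0, 0, 0.165], 0.4], [[0, 0, 0], [0, 0, 0.165], 0.4], [[0, 0, 0], [0, 0, 0.165], 0.4], [[0, 0, -1], [0, 0, 0.165], 0.4], [[0, 0, -2], [0, 0, 0.165], 0.4], [[0, 0, -2], [0.0, 0.0, 0.16], 0.4], [[0, 0, -2], [0, 0, 0], 0.4], [[0, 0, -2], [0, 0, 0], 0.4], [[0, 0, -1.9], [0, 0, 0], 0.4], [[0, 0, 0], [0, 0, 0], 0.4], [[0, 0, 0], [0, 0, 0], 0.4]])

```text
clock: 13.68
tool_pos: [0.4928, -0.0813, 0.0568]
eef_rot: [0.488, 0.873, -0.0, -0.0]
force: [-0.7, 0.1, -0.4]
gripper_width: 0.0341
gripper_force: 0.0
```

```bash
python3 -c "
from h import *
st()"
```

```text
t 13.675 p [ 0.4928 -0.0813  0.0568] yawx 2.123 tz [-0.001  0.    -1.   ] q [-0.266 -0.01   1.922  0.     1.23  -0.818] F [-0.7  0.1 -0.4] Tq [ 0.03 -0.02  0.01] w 0.0341 0.0
```

step_arm(rows=[[[0, 0, 0], [0, 0, 0], 0.0], [[0, 0, 0], [0, 0, 0], 0.0], [[0, 0, 0], [0, 0, 0], 0.0], [[0, 0, 0], [0, 0, 0], 0.0], [[0, 0, 0], [0, 0, 0], 0.0]])

```text
clock: 14.3
tool_pos: [0.4943, -0.0813, 0.0581]
eef_rot: [0.488, 0.873, 0.001, 0.001]
force: [3.5, 3.8, 5.3]
gripper_width: 0.0066
gripper_force: 62.6
```

```bash
python3 -c "
from h import *
st()"
```

```text
t 14.3 p [ 0.4943 -0.0813  0.0581] yawx 2.123 tz [ 0.002  0.    -1.   ] q [-2.660e-01 -1.100e-02  1.921e+00  1.000e-03  1.230e+00 -8.180e-01] F [3.5 3.8 5.3] Tq [ 0.67 -0.48 -0.04] w 0.0066 62.595005594193935
```

Held (6.6 mm). I'll raise 3 mm to clear the wheel, centre, and turn.

step_arm(rows=[[[0.17, 0, 0.3], [0, 0, 0], 0.0], [[0, 0, 0], [0, 0, -0.08], 0.0], [[0, 0, 0], [0, 0, -0.1], 0.0], [[0, 0, 0], [0, 0, -0.1], 0.0], [[0, 0, 0], [0, 0, -0.1], 0.0], [[0, 0, 0], [0, 0, -0.1], 0.0], [[0, 0, 0], [0, 0, -0.1], 0.0], [[0, 0, 0], [0, 0, 0], 0.0]])

```text
clock: 15.3
tool_pos: [0.4942, -0.0812, 0.0582]
eef_rot: [0.717, 0.697, -0.0, -0.001]
force: [7.9, 1.3, -13.5]
gripper_width: 0.0067
gripper_force: 60.4
```

```bash
python3 -c "
from h import *
st()"
```

```text
t 15.3 p [ 0.4942 -0.0812  0.0582] yawx 1.541 tz [-0.001  0.    -1.   ] q [-0.265 -0.008  1.917  0.     1.234 -0.236] F [  7.9   1.3 -13.5] Tq [ 0.16 -1.41  0.16] w 0.0067 60.38421241566539
```

step_arm(rows=[[[-0.05, 0, -0.2], [0, 0, -0.12], 0.0], [[0, 0, 0], [0, 0, -0.12], 0.0], [[0, 0, 0], [0, 0, -0.12], 0.0], [[0, 0, 0], [0, 0, -0.12], 0.0], [[0, 0, 0], [0, 0, -0.12], 0.0], [[0, 0, 0], [0, 0, -0.12], 0.0], [[0, 0, 0], [0, 0, -0.12], 0.0], [[0, 0, 0], [0, 0, -0.12], 0.0], [[0, 0, 0], [0, 0, -0.12], 0.0], [[0, 0, 0], [0, 0, -0.12], 0.0], [[0, 0, 0], [0, 0, 0], 0.0]])

```text
clock: 16.68
tool_pos: [0.4945, -0.0813, 0.0584]
eef_rot: [0.985, 0.173, 0.0, 0.0]
force: [1.2, 2.8, 5.5]
gripper_width: 0.0067
gripper_force: 150.7
```

```bash
python3 -c "
from h import *
st()"
```

```text
t 16.675 p [ 0.4945 -0.0813  0.0584] yawx 0.347 tz [ 0.    -0.001 -1.   ] q [-2.650e-01 -9.000e-03  1.918e+00 -1.000e-03  1.232e+00  9.590e-01] F [1.2 2.8 5.5] Tq [ 0.54 -0.24  3.3 ] w 0.0067 150.69749241694808
```

Torque jumped to 3.3 Nm after 3.96 rad of net turn, which fits the firm stop if the key began partly wound. I'll ease back in small steps to confirm it.

step_arm(rows=[[[0, 0, 0], [0, 0, 0.04], 0.0], [[0, 0, 0], [0, 0, 0], 0.0]])

```text
clock: 16.92
tool_pos: [0.4945, -0.0813, 0.0583]
eef_rot: [0.981, 0.192, 0.0, 0.0]
force: [1.5, 3.2, 5.2]
gripper_width: 0.0072
gripper_force: 136.7
```

```bash
python3 -c "
from h import *
st()"
```

```text
t 16.925 p [ 0.4945 -0.0813  0.0583] yawx 0.387 tz [ 0. -0. -1.] q [-0.265 -0.009  1.918 -0.     1.232  0.919] F [1.5 3.2 5.2] Tq [ 0.56 -0.27  2.98] w 0.0072 136.74570646137
```

step_arm(rows=[[[0, 0, 0], [0, 0, 0.06], 0.0], [[0, 0, 0], [0, 0, 0], 0.0], [[0, 0, 0], [0, 0, 0], 0.0]])

```text
clock: 17.3
tool_pos: [0.4945, -0.0813, 0.0582]
eef_rot: [0.976, 0.22, 0.0, -0.0]
force: [1.4, 4.1, 6.2]
gripper_width: 0.007
gripper_force: 117.2
```

```bash
python3 -c "
from h import *
st()"
```

```text
t 17.3 p [ 0.4945 -0.0813  0.0582] yawx 0.443 tz [ 0.  0. -1.] q [-0.265 -0.008  1.918  0.     1.232  0.862] F [1.4 4.1 6.2] Tq [ 0.68 -0.25  2.48] w 0.007 117.19674342311919
```

step_arm(rows=[[[0, 0, 0], [0, 0, 0.1], 0.0], [[0, 0, 0], [0, 0, 0.1], 0.0], [[0, 0, 0], [0, 0, 0], 0.0], [[0, 0, 0], [0, 0, 0], 0.0]])

```text
clock: 17.8
tool_pos: [0.4945, -0.0812, 0.0581]
eef_rot: [0.949, 0.314, 0.0, -0.0]
force: [1.9, 4.5, 4.4]
gripper_width: 0.0068
gripper_force: 64.7
```

```bash
python3 -c "
from h import *
st()"
```

```text
t 17.8 p [ 0.4945 -0.0812  0.0581] yawx 0.639 tz [ 0.     0.001 -1.   ] q [-2.660e-01 -8.000e-03  1.918e+00  1.000e-03  1.232e+00  6.660e-01] F [1.9 4.5 4.4] Tq [ 0.82 -0.41  0.91] w 0.0068 64.66763541771797
```

step_arm(rows=[[[0, 0, 0], [0, 0, 0.05], 0.0], [[0, 0, 0], [0, 0, 0], 0.4], [[0, 0, 0], [0, 0, 0], 0.4], [[0, 0, 0], [0, 0, 0], 0.4], [[0, 0, 3], [0, 0, 0], 0.4], [[0, 0, 4], [0, 0, 0], 0.4], [[0, 0, 3], [0, 0, 0], 0.4], [[0, 0, 1], [0, 0, 0], 0.4], [[0, 0, 0], [0, 0, 0], 0.4]])

```text
clock: 18.92
tool_pos: [0.4944, -0.0816, 0.1679]
eef_rot: [0.941, 0.339, 0.0, 0.0]
force: [0.5, 0.2, -0.8]
gripper_width: 0.0344
gripper_force: 0.0
```

Run:
```python
from h import *
st(); im,P=key()
cv2.imwrite("pics/w5.png",im)
```

```text
t 18.925 p [ 0.4944 -0.0816  0.1679] yawx 0.692 tz [ 0. -0. -1.] q [-0.266 -0.117  1.812 -0.     1.446  0.613] F [ 0.5  0.2 -0.8] Tq [ 0.02 -0.07  0.01] w 0.0344 0.0
key 564
[ 0.4965 -0.0799  0.0876] dir 0.8723375557179782 ((494.9775390625, -81.52909088134766), (44.389686584472656, 9.210391998291016), 49.94636535644531) 0.08833260799979742
```

View pics/w5.png

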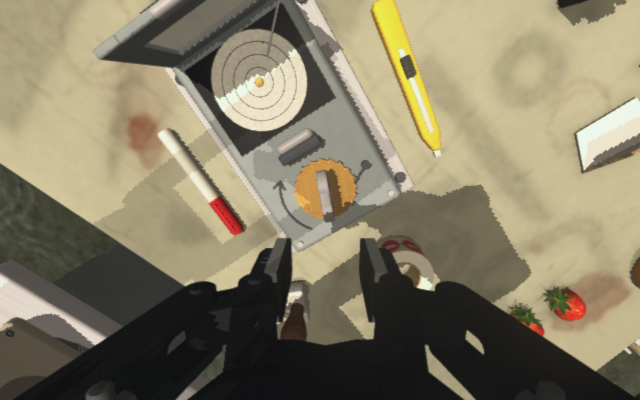

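The wing rests at 0.872 rad and the stop was at about 0.73, so it fell back about 0.14 rad. The two rests differ by a whole number of teeth, so the key is wound and held. The cover is still open at the upper left. Next I shut the fingers and go round behind the cover.

step_arm(rows=[[[0, 0, 3], [0, 0, 0.1], 0.0], [[0, 0, 2.5], [0, 0, 0.1], 0.0], [[1.1, 3.1, 0], [0, 0, 0.1], 0.0], [[1.11, 3.1, 0], [0, 0, 0.1], 0.0], [[1.11, 3.1, 0], [0, 0, 0.1], 0.0], [[1.11, 3.1, 0], [0, 0, 0.04], 0.0], [[1.11, 3.1, 0], [0, 0, 0], 0.0], [[1.1, 3.1, 0], [0, 0, 0], 0.0], [[0, 0, 0], [0, 0, 0], 0.0], [[0, 0, -2], [0, 0, 0], 0.0], [[0, 0, -2], [0, 0, 0], 0.0], [[0, 0, -2], [0, 0, 0], 0.0], [[0, 0, -2], [0, 0, 0], 0.0], [[0, 0, -0.75], [0, 0, 0], 0.0], [[0, 0, 0], [0, 0, 0], 0.0]])

```text
clock: 20.85
tool_pos: [0.5604, 0.1045, 0.1348]
eef_rot: [0.816, 0.578, -0.0, -0.0]
force: [-0.0, -0.1, -0.1]
gripper_width: 0.0003
gripper_force: 0.0
```

Run:
```python
from h import *
st(); im,P,K,T=cam("side"); cv2.imwrite("pics/s6.png",cv2.resize(im[100:280,240:460],None,fx=3,fy=3))
```

```text
t 20.85 p [0.5604 0.1045 0.1348] yawx 1.233 tz [-0.001 -0.    -1.   ] q [0.094 0.097 1.661 0.    1.385 0.432] F [-0.  -0.1 -0.1] Tq [ 0.02  0.02 -0.01] w 0.0003 0.0
```

View pics/s6.png

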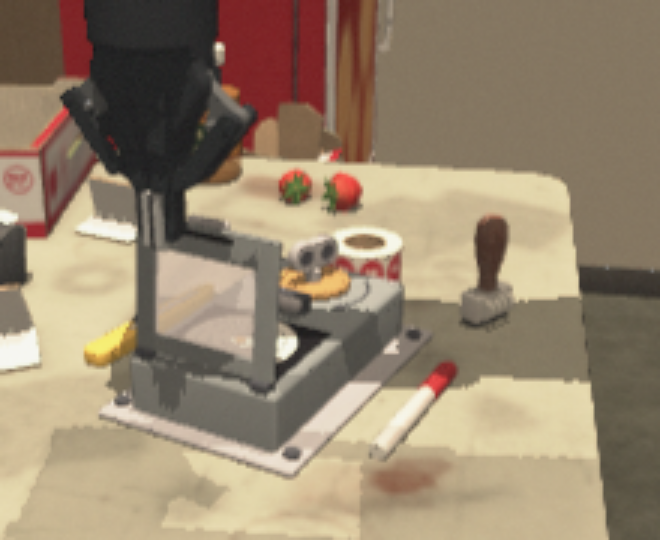

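The fingers seem to end at the cover's upper left edge at (165,240). I need to know which side of the cover they are on, so I'll project and check depths.

Run:
```python
from h import *
im,P,K,T=cam("side"); Ti=np.linalg.inv(T)
ey=np.array([.334,.943,0]);ex=np.array([.943,-.334,0]);H=np.array([.5474,.0668,.056])
def pr(p):
    c=Ti[:3,:3]@p+Ti[:3,3]; uv=(K@c)[:2]/c[2]; return ((uv-[240,100])*3).round(), round(c[2],3)
s=env.get_state();tp=np.array(s["tool_pos"])
print("tcp",pr(tp),"tcp+4cm",pr(tp+[0,0,.04]),"hinge ends",pr(H-.055*ex),pr(H+.055*ex))
def at(u,v):
    p=P[int(v/3+100),int(u/3+240)]; d=p-H; print((u,v),p.round(4),"ex,ey,z",(d@ex).round(4),(d@ey).round(4),d[2].round(4))
for u,v in[(165,215),(175,200),(150,245),(150,300),(145,335),(270,250),(262,300),(265,360),(200,242),(200,358),(235,248)]: at(u,v)
```

```text
tcp (array([160., 275.]), np.float64(0.732)) tcp+4cm (array([157., 215.]), np.float64(0.715)) hinge ends (array([270., 381.]), np.float64(0.772)) (array([135., 343.]), np.float64(0.824))
(165, 215) [0.5529 0.1173 0.1833] ex,ey,z -0.0117 0.0494 0.1273
(175, 200) [0.5483 0.1121 0.1911] ex,ey,z -0.0142 0.043 0.1351
(150, 245) [0.5638 0.1153 0.1623] ex,ey,z -0.0008 0.0512 0.1063
(150, 300) [0.5841 0.0556 0.094 ] ex,ey,z 0.0384 0.0017 0.038
(145, 335) [0.5902 0.0542 0.0674] ex,ey,z 0.0446 0.0024 0.0114
(270, 250) [0.4963 0.0798 0.1483] ex,ey,z -0.0526 -0.0048 0.0923
(262, 300) [0.5021 0.0806 0.1126] ex,ey,z -0.0473 -0.0021 0.0566
(265, 360) [0.499  0.0881 0.0731] ex,ey,z -0.0528 0.0039 0.0171
(200, 242) [0.5469 0.0637 0.1442] ex,ey,z 0.0006 -0.0031 0.0882
(200, 358) [0.5478 0.0706 0.0614] ex,ey,z -0.0009 0.0038 0.0054
(235, 248) [0.5217 0.0697 0.1443] ex,ey,z -0.0252 -0.0059 0.0883
```

The fingers are on the outer (hinge) side, 40 mm behind the cover and centred, and the cover stands at about 1.48 rad. Now I swing it down along its arc.

step_arm(rows=[[[-0.306, -0.865, -0.05], [0, 0, 0], 0.0], [[-0.306, -0.865, -0.05], [0, 0, 0], 0.0], [[-0.306, -0.865, -0.05], [0, 0, 0], 0.0], [[-0.306, -0.865, -0.05], [0, 0, 0], 0.0], [[-0.306, -0.865, -0.05], [0, 0, 0], 0.0], [[-0.306, -0.865, -0.05], [0, 0, 0], 0.0], [[-0.236, -0.667, -0.37], [0, 0, 0], 0.0], [[-0.236, -0.667, -0.37], [0, 0, 0], 0.0], [[-0.236, -0.667, -0.37], [0, 0, 0], 0.0]])

```text
clock: 22.08
tool_pos: [0.5352, 0.0322, 0.1211]
eef_rot: [0.816, 0.578, -0.0, 0.0]
force: [-0.3, -1.1, 2.3]
gripper_width: 0.0001
gripper_force: 1.0
```

step_arm(rows=[[[-0.19, -0.533, -0.56], [0, 0, 0], 0.0], [[-0.19, -0.533, -0.56], [0, 0, 0], 0.0], [[-0.19, -0.533, -0.56], [0, 0, 0], 0.0], [[-0.125, -0.352, -0.71], [0, 0, 0], 0.0], [[-0.125, -0.352, -0.71], [0, 0, 0], 0.0], [[-0.125, -0.352, -0.71], [0, 0, 0], 0.0], [[0, 0, 0], [0, 0, 0], 0.0]])

```text
clock: 22.95
tool_pos: [0.525, 0.0061, 0.0821]
eef_rot: [0.816, 0.578, -0.001, -0.001]
force: [-0.5, 0.1, -0.1]
gripper_width: 0.0
gripper_force: 0.0
```

Run:
```python
from h import *
st(); ey=np.array([.334,.943,0]);ex=np.array([.943,-.334,0]);H=np.array([.5474,.0668,.056]); d=np.array(env.get_state()["tool_pos"])-H;print(d@ex,d@ey)
im,P,K,T=cam("side"); q=(P.reshape(-1,3)-H); a=q@ey;b=q@ex
# frame side bar nearest the camera, away from the fingers
m=(abs(b+.048)<.008)&(a<0)&(a>-.1)&(q[:,2]>-.01)&(q[:,2]<.12)
for lo in np.arange(-.1,0,.02):
    k=m&(a>=lo)&(a<lo+.02); print(lo.round(2),k.sum(),np.nanmedian(q[k,2]) if k.any() else None)
```

```text
t 22.95 p [0.525  0.0061 0.0821] yawx 1.233 tz [-0.002  0.    -1.   ] q [-0.086  0.029  1.833  0.     1.282  0.252] F [-0.5  0.1 -0.1] Tq [ 0.04  0.01 -0.02] w 0.0 0.0
-0.0008532302424168157 -0.06476257024754035
-0.1 36 -0.005958470299936326
-0.08 108 0.043448789682506365
-0.06 126 0.0324723683709388
-0.04 86 0.01941920761749779
-0.02 83 0.009196191117368684
```

The cover reads about 0.55 rad, yet the fingertip sits below its face with no force. The finger may be inside the window frame, so I'll look.

Run:
```python
from h import *
im,P,K,T=cam("side"); im2,_,_,_=cam("wrist"); a=cv2.resize(im[150:260,260:400],(560,440),interpolation=cv2.INTER_CUBIC)
cv2.imwrite("pics/s7.png",np.vstack([a[:, :560], cv2.resize(im2[:,:],(560,350))])[:, :] if 0 else np.hstack([a[:, :440],cv2.resize(im2,(360,225)).copy() if 0 else cv2.copyMakeBorder(cv2.resize(im2,(360,225)),0,215,0,0,0)]))
```

View pics/s7.png

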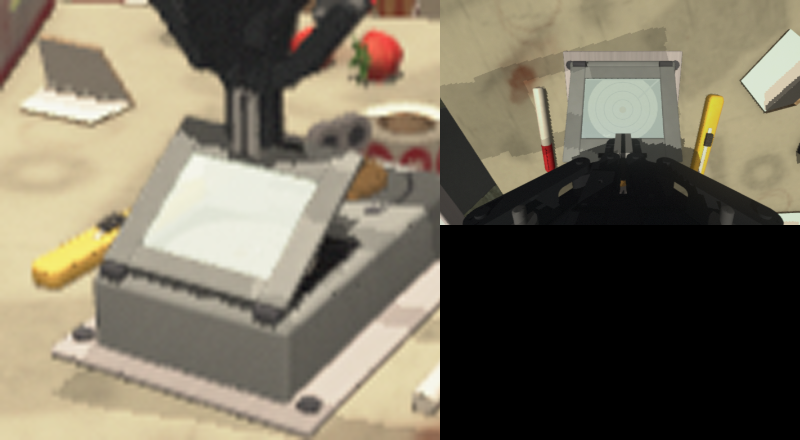

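The side view shows the fingers at (245,155), on the free-edge frame bar of the half-shut cover, and the edge is clear of the housing. The finger ends evidently sit a bit above the reported TCP. Continuing down along the arc in small steps, watching force and cover angle.

step_arm(rows=[[[-0.05, -0.13, -0.5], [0, 0, 0], 0.0], [[-0.05, -0.13, -0.5], [0, 0, 0], 0.0], [[-0.03, -0.1, -0.5], [0, 0, 0], 0.0], [[0, 0, 0], [0, 0, 0], 0.0]])

```text
clock: 23.6
tool_pos: [0.524, 0.0025, 0.0675]
eef_rot: [0.816, 0.578, -0.0, -0.0]
force: [-0.7, -0.4, 0.4]
gripper_width: -0.0001
gripper_force: 0.0
```

```bash
cat >> h.py <<'E'
ey=np.array([.334,.943,0]);ex=np.array([.943,-.334,0]);H=np.array([.5474,.0668,.056])
def cover():
    st(); d=np.array(env.get_state()["tool_pos"])-H;print("tcp ex,ey",(d@ex).round(4),(d@ey).round(4))
    im,P,K,T=cam("side"); q=(P.reshape(-1,3)-H); a=q@ey;b=q@ex
    m=(abs(b+.048)<.008)&(a<-.01)&(a>-.085)&(q[:,2]>-.003)&(q[:,2]<.12)
    f=np.polyfit(a[m],q[m,2],1);print("cover slope ang",np.arctan(-f[0]).round(3),"z@-.08",np.polyval(f,-.08).round(4),m.sum())
    # fingers: pixels near tool axis, lowest z above cover
    r=np.hypot(a-d@ey,b-d@ex); k=(r<.022)&(q[:,2]>.0); print("low pts near tip z rel:",np.sort(q[k,2])[:400:40].round(4))
    return im
E
python3 -c "
from h import *
cover()"
```

```text
t 23.6 p [0.524  0.0025 0.0675] yawx 1.233 tz [-0.001  0.    -1.   ] q [-0.093  0.043  1.847  0.     1.253  0.245] F [-0.7 -0.4  0.4] Tq [-0.01  0.04 -0.02] w -0.0001 0.028192917234264314
tcp ex,ey -0.0006 -0.0684
cover slope ang 0.726 z@-.08 0.0713 287
low pts near tip z rel: [0.0176 0.0236 0.0261 0.0284 0.0338 0.0418 0.048  0.0552 0.0613 0.0682]
```

The cover rose to about 0.75 rad with no force, so the finger slipped over the free edge and is now on the key side of it. I'll back off, lift, and measure the true finger end against the TCP.

step_arm(rows=[[[-0.2, -0.57, 0.5], [0, 0, 0], 0.0], [[0, 0, 2.5], [0, 0, 0], 0.0], [[0, 0, 4], [0, 0, 0], 0.0], [[0, 0, 4], [0, 0, 0], 0.0], [[0, 0, 2], [0, 0, 0], 0.0], [[0, 0, 0], [0, 0, 0], 0.0], [[0, 0, 0], [0, 0, 0], 0.0]])

```text
clock: 24.52
tool_pos: [0.5216, -0.0031, 0.1964]
eef_rot: [0.816, 0.578, -0.001, -0.001]
force: [0.4, 1.0, -0.7]
gripper_width: 0.0
gripper_force: 0.0
```

Run:
```python
from h import *
cover()
tp=np.array(env.get_state()["tool_pos"])
for n in("side","wrist"):
    im,P,K,T=cam(n); q=P.reshape(-1,3)-tp
    k=(np.hypot(q[:,0],q[:,1])<.03)&(q[:,2]>-.03)&(q[:,2]<.06); z=np.sort(q[k,2]); print(n,k.sum(),"finger lowest rel TCP",z[:60:6].round(4))
    g=P.reshape(-1,3)-H; a=g@ey;b=g@ex; m=(abs(b)<.06)&(a<0)&(a>-.105)&(g[:,2]>.0)&(g[:,2]<.105)
    for lo in np.arange(-.1,0,.01):
        kk=m&(a>=lo)&(a<lo+.01); print(round(lo,2),kk.sum(),np.percentile(g[kk,2],[10,50,90]).round(3) if kk.any() else "")
```

```text
t 24.525 p [ 0.5216 -0.0031  0.1964] yawx 1.233 tz [-0.003  0.    -1.   ] q [-0.104 -0.074  1.719  0.     1.499  0.234] F [ 0.4  1.  -0.7] Tq [-0.    0.06  0.04] w 0.0 0.0
tcp ex,ey -0.001 -0.0746
cover slope ang 0.581 z@-.08 0.0559 252
low pts near tip z rel: [0.0364 0.0418 0.0463 0.0494 0.0529 0.0549 0.1684 0.1742 0.1794 0.1841]
side 281 finger lowest rel TCP [0.0216 0.0232 0.0248 0.0259 0.0275 0.0292 0.0295 0.0309 0.0315 0.0325]
-0.1 0 
-0.09 20 [0.054 0.055 0.056]
-0.08 188 [0.05  0.053 0.055]
-0.07 250 [0.042 0.046 0.05 ]
-0.06 242 [0.036 0.039 0.042]
-0.05 238 [0.029 0.032 0.035]
-0.04 249 [0.022 0.026 0.029]
-0.03 235 [0.016 0.019 0.022]
-0.02 261 [0.009 0.012 0.016]
-0.01 231 [0.004 0.007 0.009]
wrist 2226 finger lowest rel TCP [0.025  0.0256 0.0259 0.0262 0.0265 0.0267 0.0269 0.0271 0.0273 0.0274]
-0.1 0 
-0.09 343 [0.053 0.054 0.056]
-0.08 1652 [0.05  0.053 0.055]
-0.07 1673 [0.042 0.046 0.048]
-0.06 1588 [0.035 0.038 0.041]
-0.05 1496 [0.028 0.031 0.034]
-0.04 1451 [0.022 0.025 0.027]
-0.03 1438 [0.015 0.018 0.021]
-0.02 1304 [0.008 0.011 0.014]
-0.01 1296 [0.003 0.006 0.008]
```

```bash
cat >> h.py <<'E'
def ang(n="side"):
    im,P,K,T=cam(n); q=P.reshape(-1,3)-H; a=q@ey;b=q@ex
    m=(abs(abs(b)-.046)<.009)&(a<-.005)&(a>-.1)&(q[:,2]>.003-.0*a)&(q[:,2]<.11)&(q[:,2]>-a*.0+.001)
    if m.sum()<60: return None
    A=np.arctan2(q[m,2]-.003,-a[m]); return np.percentile(A,[20,50,80]).round(3), a[m].min().round(3), m.sum()
E
python3 - <<'E'
from h import *
for i in range(8):
    print(env.get_state()["clock"],ang())
print(ang("wrist"))
E
```

```text
24.675 (array([0.577, 0.599, 0.621]), np.float64(-0.08), np.int64(516))
24.725 (array([0.581, 0.601, 0.628]), np.float64(-0.079), np.int64(523))
24.775 (array([0.58 , 0.602, 0.625]), np.float64(-0.078), np.int64(517))
24.825 (array([0.583, 0.605, 0.632]), np.float64(-0.08), np.int64(512))
24.875 (array([0.587, 0.606, 0.628]), np.float64(-0.081), np.int64(518))
24.925 (array([0.584, 0.607, 0.631]), np.float64(-0.078), np.int64(528))
24.975 (array([0.586, 0.607, 0.633]), np.float64(-0.08), np.int64(528))
25.025 (array([0.591, 0.611, 0.639]), np.float64(-0.079), np.int64(527))
(array([0.573, 0.592, 0.603]), np.float64(-0.082), np.int64(3652))
```

The cover is heavily damped, sits at about 0.6 rad and rises slowly. The visible finger ends lie about 21 mm above the reported TCP. Now I press from above near the free-edge bar and track the angle.

step_arm(rows=[[[0.35, 1.0, 0], [0, 0, 0], 0.0], [[0, 0, -3], [0, 0, 0], 0.0], [[0, 0, -3], [0, 0, 0], 0.0], [[0, 0, -2], [0, 0, 0], 0.0], [[0, 0, 0], [0, 0, 0], 0.0]])

```text
clock: 25.75
tool_pos: [0.5246, 0.0075, 0.1164]
eef_rot: [0.816, 0.578, -0.001, -0.001]
force: [0.1, 0.4, 0.6]
gripper_width: 0.0006
gripper_force: 0.0
```

```bash
cat >> h.py <<'E'
def rep():
    st(); d=np.array(env.get_state()["tool_pos"])-H;print("tcp ex,ey,z",(d@ex).round(4),(d@ey).round(4),d[2].round(4),"side",ang(),"wrist",ang("wrist"))
E
python3 -c "
from h import *
rep()"
```

```text
t 25.75 p [0.5246 0.0075 0.1164] yawx 1.233 tz [-0.004  0.    -1.   ] q [-0.084 -0.005  1.802  0.     1.349  0.254] F [0.1 0.4 0.6] Tq [ 0.02  0.02 -0.05] w 0.0006 0.0
tcp ex,ey,z -0.0017 -0.0635 0.0604 side (array([0.599, 0.618, 0.643]), np.float64(-0.078), np.int64(515)) wrist (array([0.581, 0.598, 0.608]), np.float64(-0.081), np.int64(7059))
```

step_arm(rows=[[[0, 0, -0.7], [0, 0, 0], 0.0], [[0, 0, -0.7], [0, 0, 0], 0.0], [[0, 0, -0.7], [0, 0, 0], 0.0], [[0, 0, 0], [0, 0, 0], 0.0]])

```text
clock: 26.35
tool_pos: [0.5253, 0.0068, 0.0963]
eef_rot: [0.816, 0.578, -0.001, -0.001]
force: [-0.1, 0.6, -0.2]
gripper_width: -0.0
gripper_force: 0.0
```

```bash
python3 -c "
from h import *
rep()"
```

```text
t 26.35 p [0.5253 0.0068 0.0963] yawx 1.233 tz [-0.002  0.    -1.   ] q [-0.085  0.014  1.82  -0.     1.309  0.254] F [-0.1  0.6 -0.2] Tq [-0.02  0.   -0.01] w -0.0 0.0
tcp ex,ey,z -0.0008 -0.0639 0.0403 side (array([0.596, 0.62 , 0.644]), np.float64(-0.079), np.int64(521)) wrist (array([0.582, 0.599, 0.609]), np.float64(-0.081), np.int64(8829))
```

step_arm(rows=[[[-0.03, -0.1, -0.5], [0, 0, 0], 0.0], [[-0.03, -0.1, -0.5], [0, 0, 0], 0.0], [[0, 0, 0], [0, 0, 0], 0.0]])

```text
clock: 26.82
tool_pos: [0.525, 0.0047, 0.0867]
eef_rot: [0.816, 0.578, -0.0, -0.0]
force: [-0.3, 0.9, 0.2]
gripper_width: 0.0003
gripper_force: 0.0
```

```bash
python3 -c "
from h import *
rep()"
```

```text
t 26.825 p [0.525  0.0047 0.0867] yawx 1.233 tz [-0.001  0.    -1.   ] q [-0.089  0.023  1.83  -0.     1.289  0.25 ] F [-0.3  0.9  0.2] Tq [ 0.04  0.02 -0.01] w 0.0003 0.0
tcp ex,ey,z -0.0004 -0.066 0.0307 side (array([0.569, 0.588, 0.61 ]), np.float64(-0.079), np.int64(531)) wrist (array([0.555, 0.573, 0.584]), np.float64(-0.081), np.int64(9932))
```

The cover starts to follow at TCP z 0.087, which confirms the finger end is about 20 mm above TCP. Continuing down.

step_arm(rows=[[[-0.045, -0.125, -0.5], [0, 0, 0], 0.0], [[-0.045, -0.125, -0.5], [0, 0, 0], 0.0], [[-0.045, -0.125, -0.5], [0, 0, 0], 0.0], [[-0.04, -0.11, -0.5], [0, 0, 0], 0.0], [[-0.03, -0.08, -0.5], [0, 0, 0], 0.0], [[0, 0, 0], [0, 0, 0], 0.0]])

```text
clock: 27.68
tool_pos: [0.5229, -0.0008, 0.0616]
eef_rot: [0.816, 0.578, -0.0, -0.0]
force: [-0.1, 0.4, 0.1]
gripper_width: 0.0001
gripper_force: 0.0
```

```bash
python3 -c "
from h import *
rep()"
```

```text
t 27.675 p [ 0.5229 -0.0008  0.0616] yawx 1.233 tz [-0.001  0.    -1.   ] q [-0.1    0.047  1.854  0.     1.241  0.238] F [-0.1  0.4  0.1] Tq [-0.03  0.06  0.03] w 0.0001 0.04880427470197901
tcp ex,ey,z -0.0005 -0.0719 0.0056 side (array([0.278, 0.301, 0.932]), np.float64(-0.091), np.int64(564)) wrist (array([0.265, 0.294, 1.015]), np.float64(-0.092), np.int64(20287))
```

Now at about 0.28 rad and following. Pressing on toward shut.

step_arm(rows=[[[-0.04, -0.12, -0.4], [0, 0, 0], 0.0], [[-0.03, -0.1, -0.4], [0, 0, 0], 0.0], [[-0.03, -0.1, -0.4], [0, 0, 0], 0.0], [[-0.03, -0.07, -0.4], [0, 0, 0], 0.0], [[0, 0, -0.3], [0, 0, 0], 0.0], [[0, 0, -0.2], [0, 0, 0], 0.0], [[0, 0, 0], [0, 0, 0], 0.0]])

```text
clock: 28.65
tool_pos: [0.5221, -0.0051, 0.0413]
eef_rot: [0.816, 0.578, -0.0, 0.0]
force: [-0.2, -1.9, 0.3]
gripper_width: 0.0004
gripper_force: 0.9
```

```bash
python3 -c "
from h import *
rep()"
```

```text
t 28.65 p [ 0.5221 -0.0051  0.0413] yawx 1.233 tz [-0. -0. -1.] q [-1.080e-01  7.100e-02  1.871e+00 -1.000e-03  1.200e+00  2.310e-01] F [-0.2 -1.9  0.3] Tq [-0.29  0.03 -0.04] w 0.0004 0.8716833021026105
tcp ex,ey,z 0.0001 -0.0762 -0.0147 side (array([0.039, 0.62 , 0.932]), np.float64(-0.097), np.int64(562)) wrist (array([0.031, 0.852, 0.928]), np.float64(-0.097), np.int64(23719))
```

step_arm(rows=[[[0, 0, -0.15], [0, 0, 0], 0.0], [[0, 0, -0.15], [0, 0, 0], 0.0], [[0, 0, 0], [0, 0, 0], 0.0]])

```text
clock: 29.12
tool_pos: [0.522, -0.0045, 0.038]
eef_rot: [0.816, 0.578, 0.0, -0.0]
force: [-0.3, -0.2, 1.1]
gripper_width: 0.0001
gripper_force: 0.1
```

step_arm(rows=[[[0, 0, -0.1], [0, 0, 0], 0.0], [[0, 0, -0.1], [0, 0, 0], 0.0], [[0, 0, 0], [0, 0, 0], 0.0]])

```text
clock: 29.5
tool_pos: [0.5219, -0.0046, 0.0361]
eef_rot: [0.816, 0.578, -0.0, -0.0]
force: [-0.6, 0.4, 0.8]
gripper_width: 0.0003
gripper_force: 0.4
```

```bash
cat >> h.py <<'E'
def flat(n):
    im,P,K,T=cam(n); q=P.reshape(-1,3)-H; a=q@ey;b=q@ex
    m=(abs(abs(b)-.046)<.007)&(a<-.06)&(a>-.095)&(abs(q[:,2])<.03); k=(abs(abs(b)-.046)<.007)&(a<-.005)&(a>-.03)&(abs(q[:,2])<.03)
    dk=(abs(abs(b)-.046)<.007)&(a<-.118)&(a>-.17)&(abs(q[:,2]+.006)<.012)
    print(n,"z abs edge",np.median(q[m,2]+.056).round(4),"near hinge",np.median(q[k,2]+.056).round(4),"deck",np.median(q[dk,2]+.056).round(4),m.sum(),k.sum(),dk.sum())
E
python3 -c "
from h import *
st();flat('side');flat('wrist')"
```

```text
t 29.5 p [ 0.5219 -0.0046  0.0361] yawx 1.233 tz [-0.  0. -1.] q [-0.107  0.078  1.874  0.     1.19   0.231] F [-0.6  0.4  0.8] Tq [-0.01  0.02 -0.03] w 0.0003 0.4124847147613764
side z abs edge 0.0577 near hinge 0.0585 deck 0.0495 86 69 70
wrist z abs edge 0.0569 near hinge 0.0574 deck 0.0487 3230 3450 17
```

The cover reads flat. I'll press a little more to be sure of the catch, then lift off and verify.

step_arm(rows=[[[0, 0, -0.1], [0, 0, 0], 0.0], [[0, 0, -0.1], [0, 0, 0], 0.0], [[0, 0, 0], [0, 0, 0], 0.0]])

```text
clock: 29.98
tool_pos: [0.522, -0.0047, 0.0342]
eef_rot: [0.816, 0.578, -0.0, -0.0]
force: [-1.6, 0.7, 1.7]
gripper_width: 0.0
gripper_force: 1.2
```

step_arm(rows=[[[0, 0, -0.1], [0, 0, 0], 0.0], [[0, 0, -0.1], [0, 0, 0], 0.0], [[0, 0, 0], [0, 0, 0], 0.0]])

```text
clock: 30.35
tool_pos: [0.5221, -0.0047, 0.0323]
eef_rot: [0.816, 0.578, 0.0, -0.0]
force: [-2.1, 1.4, 3.6]
gripper_width: -0.0001
gripper_force: 2.0
```

step_arm(rows=[[[0, 0, -0.1], [0, 0, 0], 0.0], [[0, 0, -0.1], [0, 0, 0], 0.0], [[0, 0, 0], [0, 0, 0], 0.0]])

```text
clock: 30.72
tool_pos: [0.5221, -0.0046, 0.0304]
eef_rot: [0.816, 0.578, 0.0, -0.0]
force: [-2.6, 2.3, 5.2]
gripper_width: 0.0003
gripper_force: 2.8
```

step_arm(rows=[[[0, 0, -0.1], [0, 0, 0], 0.0], [[0, 0, -0.1], [0, 0, 0], 0.0], [[0, 0, 0], [0, 0, 0], 0.0]])

```text
clock: 31.1
tool_pos: [0.5223, -0.0046, 0.0286]
eef_rot: [0.816, 0.578, 0.0, -0.0]
force: [-3.9, 1.2, 6.9]
gripper_width: -0.0001
gripper_force: 3.5
```

```bash
python3 -c "
from h import *
st();flat('side');flat('wrist')"
```

```text
t 31.1 p [ 0.5223 -0.0046  0.0286] yawx 1.233 tz [ 0.  0. -1.] q [-0.107  0.089  1.878  0.     1.175  0.231] F [-3.9  1.2  6.9] Tq [0.29 0.56 0.01] w -0.0001 3.547523495508358
side z abs edge 0.0507 near hinge 0.0568 deck 0.0495 76 54 64
wrist z abs edge 0.0499 near hinge 0.0557 deck 0.0485 3114 3712 119
```

Force is at 7 N and the edge is below level. I'll lift off and see whether the catch holds.

step_arm(rows=[[[0, 0, 0.5], [0, 0, 0], 0.0], [[0, 0, 1], [0, 0, 0], 0.0], [[0, 0, 3], [0, 0, 0], 0.0], [[0, 0, 3], [0, 0, 0], 0.0], [[0, 0, 0], [0, 0, 0], 0.0], [[0, 0, 0], [0, 0, 0], 0.0]])

```text
clock: 31.95
tool_pos: [0.5219, -0.0048, 0.1029]
eef_rot: [0.816, 0.578, -0.0, -0.0]
force: [-0.4, 0.1, -0.1]
gripper_width: -0.0002
gripper_force: 0.0
```

```bash
python3 -c "
from h import *
st();flat('side');flat('wrist')
for i in range(5): flat('side')"
```

```text
t 31.95 p [ 0.5219 -0.0048  0.1029] yawx 1.233 tz [-0. -0. -1.] q [-0.107 -0.003  1.825 -0.     1.32   0.231] F [-0.4  0.1 -0.1] Tq [-0.    0.04 -0.  ] w -0.0002 0.0
side z abs edge 0.0583 near hinge 0.0584 deck 0.0494 87 72 107
wrist z abs edge 0.0574 near hinge 0.0575 deck 0.0485 1821 1656 880
side z abs edge 0.0582 near hinge 0.0583 deck 0.0494 86 68 112
side z abs edge 0.0581 near hinge 0.0585 deck 0.0496 85 71 113
side z abs edge 0.0583 near hinge 0.0585 deck 0.0495 84 70 111
side z abs edge 0.0582 near hinge 0.0584 deck 0.0497 85 72 110
side z abs edge 0.0581 near hinge 0.0586 deck 0.0495 85 69 108
```

The cover is level and stays so. I'll lift well clear, wait, and check the cover, key and neighbours once more.

step_arm(rows=[[[0, 0, 4], [0, 0, 0], 0.0], [[0, 0, 4], [0, 0, 0], 0.0], [[0, 0, 2], [0, 0, 0], 0.0], [[0, 0, 0], [0, 0, 0], 0.0], [[0, 0, 0], [0, 0, 0], 0.0], [[0, 0, 0], [0, 0, 0], 0.0], [[0, 0, 0], [0, 0, 0], 0.0], [[0, 0, 0], [0, 0, 0], 0.0], [[0, 0, 0], [0, 0, 0], 0.0], [[0, 0, 0], [0, 0, 0], 0.0], [[0, 0, 0], [0, 0, 0], 0.0], [[0, 0, 0], [0, 0, 0], 0.0], [[0, 0, 0], [0, 0, 0], 0.0], [[0, 0, 0], [0, 0, 0], 0.0], [[0, 0, 0], [0, 0, 0], 0.0], [[0, 0, 0], [0, 0, 0], 0.0]])

```text
clock: 34.3
tool_pos: [0.5221, -0.0047, 0.2033]
eef_rot: [0.816, 0.578, -0.0, -0.0]
force: [-0.3, -0.6, 0.6]
gripper_width: -0.0
gripper_force: 0.0
```

```bash
python3 -c "
from h import *
st();flat('side');flat('wrist')
for n in('side','wrist'):
    im,P,K,T=cam(n);q=P.reshape(-1,3);m=(q[:,2]>.08)&(q[:,2]<.1)&(np.hypot(q[:,0]-.4945,q[:,1]+.082)<.03);q=q[m]
    if m.sum()>15: print(n,m.sum(),cv2.minAreaRect(q[:,:2].astype(np.float32)*1000))
"
```

```text
t 34.3 p [ 0.5221 -0.0047  0.2033] yawx 1.233 tz [-0.  0. -1.] q [-0.107 -0.078  1.711 -0.     1.509  0.231] F [-0.3 -0.6  0.6] Tq [0.07 0.   0.03] w -0.0 0.0
side z abs edge 0.0581 near hinge 0.0584 deck 0.0494 83 70 113
wrist z abs edge 0.0573 near hinge 0.0575 deck 0.0486 903 745 1067
side 80 ((492.4769287109375, -78.0047836303711), (42.145450592041016, 10.952591896057129), 45.34907913208008)
```

```bash
python3 -c "
from h import *
print(env.job_done())"
```

```text
the job is handed in; nothing more can be done
None
```

I wound the key until it came up against its firm stop, and the ratchet held it after about 0.14 rad of fallback. I then pressed the cover shut; it stayed level for over 2 s after I let go, so the catch has it, and I handed the job in at about 34 s; no verdict came back, and I didn't re-measure the things lying around the recorder.

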